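# Tip the vial block onto the heating plate

## Robot

A 6-joint arm with a two-finger parallel gripper is mounted at the origin on the work surface. World frame = base frame: x ahead of the robot, y to its left, z up, the work surface at z = 0. Lengths are in m, angles in rad, forces in N, time in s.
With the tool pointing down it reaches from about 0.275 to 0.825 m from the base axis. Payload 4.9 kg.
Tool frame: the origin (TCP) lies midway between the tips of the shut fingers; the grasp point (between the pads) lies 19 mm behind it (bot.grip_depth is the distance from the TCP to the grasp point, in m); y points along the fingers, x is the direction in which the jaws open and shut, and the axes are right-handed (so a half turn about y gives the same grasp; the last joint's range is limited). The gripper opens to 85 mm and grips with 20 to 120 N. Pads are 22 mm wide; open, the fingers measure 114 mm over their backs; the gripper's body (76 mm by 85 mm) begins 54 mm behind the grasp point. The pads swing forward as they close: fully open they stand 13 mm farther back than shut.
Start: joints at [-1.293, 0.326, -0.193, 1.052, 0, 1.437], TCP at [0.22, -0.504, 0.231] pointing down, gripper open.
Joint ranges: [-2.65, 2.65], [-0.97, 1.79], [-1.3, 1.35], [-1.93, 2.1], [-1.47, 1.37], [-3.14, 3.14]. Speed limits (rad/s): [2.57, 2.57, 3.14, 3.14, 3.14, 3.14].

## Interface

Orientations are given as a unit quaternion [w, x, y, z].
In Python, from cell import bot gives the robot as it stands. Calls block until the motion is done:
- bot.move_pose(position, orientation): joint-space move of the TCP to a pose.
- bot.move_linear(position, speed=0.15, rotation=None, until_force=None): straight line of the TCP; rotation=None keeps the orientation; speed is the mean speed in m/s. With until_force (N) it stops when the force on the tool has changed by that much, and returns True; else False.
- bot.goto_joints(angles): joint-space move.
- bot.set_gripper(opening, grasp_force=None): opening from 0.0 (shut) to 1.0 (fully open); grasp_force is the grip in N (None keeps the last); returns when the fingers have stopped.
- bot.wait(seconds).
- bot.solve_ik(position, orientation): joint angles nearest the present ones, or None.
- bot.camera(name): name is "scene" or "side" or "wrist"; returns the picture (420x560x3 uint8, red, green, blue); there is no depth.
- bot.calibration(name): a dict with "mtx" (3x3 intrinsics, pixels), "extrinsics" (4x4, takes a point from world to camera coordinates); the wrist camera has in their place "hand_eye" (4x4, takes a point from camera to tool coordinates, whose origin is the TCP and whose axes are the tool frame's). Camera axes: x right, y down, z forward; pixel columns grow to the right and rows downward; lengths in m; the calibration is good to about 2 mm. A picture is of the moment at which its call begins: read the wrist's pose just before it. calibration takes no time and is no camera call.
A pose or a line that the arm cannot do raises bot.PlanningError and nothing moves.
- bot.close_job(): hands the job in, once; it reports no verdict.
Trained networks look in the newest picture that a camera, given by its name, has taken for a name from the list of things; names that differ only in an ending like _2 or _b are one class to them, and where a whole thing is asked for, a point or a joint stands for the part that bears it (a point fixed in the world has none). Each returns a list of dicts, best first, with "confidence" (0 to 1); they miss things now and then, are a little off and sometimes report something else, mostly with a low value. They report only what shows in the picture. A call takes as long as a camera call.
- bot.search_frame(camera, thing): "bbox" ([left, top, width, height] in pixels, round what is visible of it).
Readings, each from a call of its own:
- bot.read_clock(): time.
- bot.read_joint_positions(): joint angles.
- bot.read_joint_vel(): joint speeds.
- bot.read_joint_efforts(): joint torques, N m.
- bot.read_position(): TCP position.
- bot.read_tool_rot(): TCP orientation.
- bot.read_ft_force(): force on the tool from outside, world axes, zero at the start.
- bot.read_moment(): the same for the moment, N m.
- bot.read_gripper_width(): opening from 0.0 (shut) to 1.0 (fully open).
Only numpy, scipy, OpenCV 4.12 (cv2) and the standard library are available. Lean on these libraries where they do the work, as an engineer would, in place of code of your own. Each camera call takes 0.05 s, during which the arm holds its last target. There are 200 camera calls.

## Task

Load the standing aluminium vial block onto the slim blue heating plate with its wells facing up: slide it across the bench, still upright, until its foot is against the plate's front edge, tip it over that edge so that it lies flat between the plate's side lips, then push its end until it is fully home, flat against the control housing at the back. Push the block, do not lift it, and leave the bottles, jar, beaker, dish and carton standing where they are.

Things in the scene. Friction and masses are not known exactly. Their poses are not given: they have to be found in the camera images.
- block: Plain aluminium vial block, 0.5 to 0.9 kg, standing on end on the bench: 44 mm thick (own x), 64 mm wide (own y), 120 mm tall (own z). Origin: centre of its foot (lower end face). Eight 20 mm wells (too small for fingers: treat as flat) are in its broad -x face, which faces away from the plate at the start; the plain +x face faces the plate.
- block_center (a point): Centre of the block, 60 mm above its foot; axes as the block's. At the start its +x face is 25 to 58 mm short of the plate's front edge, up to 8 mm off the plate's middle line and turned up to 9 degrees. Pushed higher than about 20 mm above the bench, the block may topple before it slides.
- block_foot (a point): Centre of the block's foot face, at the block's origin; axes as the block's. Once tipped, this is the end towards the robot; it then overhangs the front edge by roughly 30 to 50 mm.
- block_head (a point): Centre of the block's head face, 120 mm from the foot along own z; axes as the block's. Once tipped, this end leads towards the housing.
- plate: Slim blue heating plate fixed to the bench, 20 mm high, 200 mm wide (own y), flat steel top. Origin: middle of its front edge (the edge nearest the robot and the block), at bench level; own x points from the front edge into the plate, own z up. Two side lips, 14 mm above the top, run from x = 20 to 150 mm with inner faces at y = +51 and -51 mm.
- plate_edge (a point): Middle of the top of the plate's front edge, 20 mm above the bench; axes as the plate's. The edge is a straight upright face 20 mm high, the fence over which the block is tipped. The flat top begins here.
- plate_stop (a point): Middle of the foot of the control housing's upright front face, the back stop: 150 mm behind the front edge, at the plate's top, 20 mm above the bench; axes as the plate's. The housing is 50 mm high above the bench, 70 mm deep, with two knobs on it reaching 66 mm.
- bottle_tall: Amber glass bottle with red cap, 64 mm across, 145 mm tall, standing left of the plate. Loose; origin: centre of its underside. Not to be disturbed.
- bottle_short: Amber glass bottle with red cap, 56 mm across, 110 mm tall, standing left of the plate towards its back. Loose; origin: centre of its underside. Not to be disturbed.
- jar: White plastic jar with black lid, 68 mm across, 70 mm tall, right of the block. Loose; origin: centre of its underside. Not to be disturbed.
- beaker: Open glass beaker, 74 mm across, 95 mm tall, right of the plate. Loose; origin: centre of its underside. Not to be disturbed.
- dish: Low white ceramic dish, 90 mm across, 22 mm tall, left of the block. Loose; origin: centre of its underside. Not to be disturbed.
- glove_box: Cardboard glove carton, 120 x 230 x 70 mm, far left on the bench. Loose; origin: centre of its underside. Not to be disturbed.

How it is judged:
By the outcome, as a careful person would: the job done as asked, in the order asked, and still so for the second after the job is handed in, with the robot touching nothing.
It also fails if it takes over 51 s, if anything falls off the work surface, if the arm or the gripper's body presses on something with over 40 N, if the wrist force passes 120 N, or if a joint passes its speed limit or range.

## Working session

There is one attempt and no reset: what is moved stays moved. The work goes in short steps, each a Python script; the robot and the scene stay as the last script left them, time stands still between calls to the robot, and variables do not carry over. Pictures are saved under pics/ and viewed, about 8 in all and at most 12, crops included, and the job is handed in when it is done.

```bash
ls; mkdir -p pics; python3 - <<'E'
from cell import bot
import cv2,numpy as np
for n in ("scene","side"):
    im=bot.camera(n); cv2.imwrite(f"pics/{n}0.png",im[:,:,::-1])
    c=bot.calibration(n); print(n,np.round(c["mtx"],1).tolist(),np.round(c["extrinsics"],4).tolist())
    for t in ("block","plate","jar","dish","bottle_tall","bottle_short","beaker"):
        r=bot.search_frame(n,t); print(t,[(np.round(d["bbox"]).tolist(),round(d["confidence"],2)) for d in r[:2]])
print(bot.read_position(),bot.read_tool_rot(),bot.read_clock())
print(np.round(bot.calibration("wrist")["hand_eye"],4).tolist(),np.round(bot.calibration("wrist")["mtx"],1).tolist())
E
```

```text
pics
scene [[395.4, 0.0, 282.6], [0.0, 395.4, 207.3], [0.0, 0.0, 1.0]] [[-0.8736, 0.4863, -0.0161, 0.4373], [0.2703, 0.4576, -0.8471, -0.1646], [-0.4046, -0.7444, -0.5312, 1.4308], [0.0, 0.0, 0.0, 1.0]]
block [([250.0, 151.0, 26.0, 40.0], 0.66)]
plate [([168.0, 178.0, 94.0, 58.0], 0.66)]
jar [([221.0, 151.0, 20.0, 26.0], 0.9), ([250.0, 152.0, 28.0, 37.0], 0.21)]
dish []
bottle_tall [([262.0, 172.0, 24.0, 55.0], 0.62)]
bottle_short [([233.0, 192.0, 23.0, 44.0], 0.69), ([262.0, 176.0, 24.0, 52.0], 0.41)]
beaker []
side [[453.5, 0.0, 278.7], [0.0, 453.5, 208.6], [0.0, 0.0, 1.0]] [[-0.8611, 0.5085, 0.0028, 0.4361], [0.2815, 0.4811, -0.8302, -0.1638], [-0.4235, -0.7141, -0.5574, 1.7727], [0.0, 0.0, 0.0, 1.0]]
block [([252.0, 159.0, 18.0, 35.0], 0.89)]
plate [([174.0, 184.0, 85.0, 53.0], 0.58)]
jar [([220.0, 160.0, 18.0, 21.0], 0.8), ([173.0, 184.0, 88.0, 54.0], 0.68)]
dish [([284.0, 202.0, 26.0, 15.0], 0.55)]
bottle_tall [([264.0, 186.0, 21.0, 45.0], 0.95), ([175.0, 183.0, 86.0, 54.0], 0.68)]
bottle_short [([239.0, 199.0, 21.0, 36.0], 0.89)]
beaker []
[ 0.2201396  -0.50403282  0.23130308] [-0.59164923  0.59165901 -0.38722711  0.38722858] 0.8
[[1.0, 0.0005, 0.0006, 0.0002], [-0.0004, -0.3178, 0.9481, -0.1417], [0.0006, -0.9481, -0.3178, 0.0799], [0.0, 0.0, 0.0, 1.0]] [[322.5, 0.0, 282.4], [0.0, 322.5, 211.8], [0.0, 0.0, 1.0]]
```

```bash
python3 - <<'E'
import cv2
im=cv2.imread("pics/scene0.png")[110:260,140:340]
cv2.imwrite("pics/scene0c.png",cv2.resize(im,None,fx=4,fy=4,interpolation=cv2.INTER_CUBIC))
E
```

```text
(no output)
```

View pics/scene0c.png

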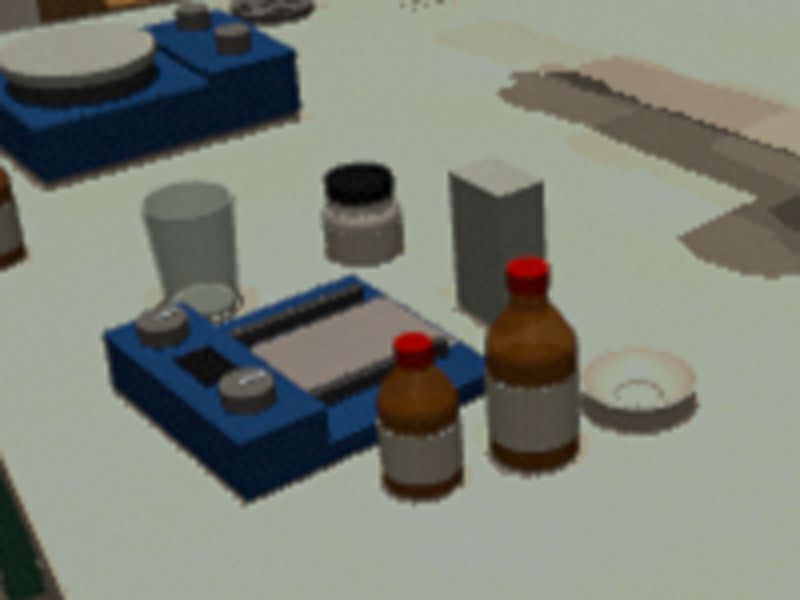

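```bash
cat > h.py <<'E'
from cell import bot
import numpy as np, cv2
from scipy.spatial.transform import Rotation as R
def T_wc(name,pose=None):
    c=bot.calibration(name)
    if name!="wrist": return c["mtx"],np.linalg.inv(c["extrinsics"])
    p,q=pose; T=np.eye(4); T[:3,:3]=R.from_quat(np.roll(q,-1)).as_matrix(); T[:3,3]=p
    return c["mtx"],T@c["hand_eye"]
def ray(name,uv,z,pose=None):
    K,T=T_wc(name,pose); d=T[:3,:3]@np.linalg.solve(K,[*uv,1]); o=T[:3,3]
    return o+d*(z-o[2])/d[2]
def proj(name,P,pose=None):
    K,T=T_wc(name,pose); c=(np.linalg.inv(T)@np.c_[P,np.ones(len(P))].T)[:3]
    return ((K@c)[:2]/c[2]).T
def quat(M): return np.roll(R.from_matrix(M).as_quat(),1)
def tool(fy,fx):  # y along fingers, x jaw axis
    fy=np.array(fy,float);fy/=np.linalg.norm(fy);fx=np.array(fx,float);fx-=fy*(fx@fy);fx/=np.linalg.norm(fx)
    return quat(np.c_[fx,fy,np.cross(fx,fy)])
E
python3 - <<'E'
from h import *
for n,u,v,z in [("blk",448,175,.12),("blk",490,158,.12),("blk",545,182,.12),("blk",497,197,.12),
 ("hous BR",105,335,.05),("hous BL",240,443,.05),("hous FL",327,405,.05),("hous BL0",247,500,0),("plate FR top",352,276,.02),("dish",640,415,.0),("bt",532,460,0),("bs",420,490,0),("jar",362,255,0),("beaker",202,310,0)]:
    print(n,np.round(ray("scene",(u/4+140,v/4+110),z),3))
print(R.from_quat(np.roll(bot.read_tool_rot(),-1)).as_matrix().round(2))
E
```

```text
blk [ 0.549 -0.104  0.12 ]
blk [ 0.506 -0.116  0.12 ]
blk [ 0.49  -0.054  0.12 ]
blk [ 0.534 -0.049  0.12 ]
hous BR [ 0.823 -0.121  0.05 ]
hous BL [0.784 0.066 0.05 ]
hous FL [0.718 0.052 0.05 ]
hous BL0 [0.784 0.06  0.   ]
plate FR top [ 0.612 -0.168  0.02 ]
dish [0.501 0.105 0.   ]
bt [0.596 0.116 0.   ]
bs [0.678 0.109 0.   ]
jar [ 0.576 -0.235  0.   ]
beaker [ 0.728 -0.212  0.   ]
[[ 0.4  -0.    0.92]
 [-0.92 -0.    0.4 ]
 [ 0.   -1.   -0.  ]]
```

```bash
cat >> h.py <<'E'
def setplate(O,yaw,a=55,s=-1):
    """plate-frame helpers: W(x,y,z) to world, Q tool orientation tilted a deg below horizontal"""
    f=np.array([np.cos(yaw),np.sin(yaw),0]); l=np.array([-f[1],f[0],0]); a=np.radians(a)
    W=lambda x,y,z: np.array([O[0],O[1],0])+x*f+y*l+np.array([0,0,z])
    return W,tool(np.cos(a)*f-np.sin(a)*np.array([0,0,1]),s*l),f,l
E
python3 - <<'E'
from h import *
for s in (-1,1):
    W,Q,f,l=setplate((.588,-.072),.206,55,s)
    for p in [(-.15,0,.25),(-.15,0,.02),(-.12,0,.01),(-.04,0,.1),(.03,0,.045)]:
        q=bot.solve_ik(W(*p),Q); print(s,p,None if q is None else np.round(q,2))
W,Q,f,l=setplate((.588,-.072),.206)
bot.move_pose(W(-.15,0,.25),Q)
bot.set_gripper(.4)
pose=(bot.read_position(),bot.read_tool_rot())
im=bot.camera("wrist"); np.save("pose1.npy",np.r_[pose]) if 0 else np.savez("pose1.npz",p=pose[0],q=pose[1])
cv2.imwrite("pics/w1.png",cv2.resize(im[:,:,::-1],(784,588),interpolation=cv2.INTER_CUBIC)); print(bot.read_clock(),pose)
E
```

```text
-1 (-0.15, 0, 0.25) [-0.72 -0.2  -0.89  0.48  0.47  2.32]
-1 (-0.15, 0, 0.02) [-0.72  0.39 -1.22 -0.44  0.47  2.32]
-1 (-0.12, 0, 0.01) [-0.64  0.44 -1.18 -0.49  0.44  2.39]
-1 (-0.04, 0, 0.1) [-0.48  0.25 -0.96 -0.14  0.37  2.55]
-1 (0.03, 0, 0.045) [-0.38  0.46 -0.86 -0.28  0.33  2.64]
1 (-0.15, 0, 0.25) [-0.72 -0.2  -0.89  0.48  0.47 -0.82]
1 (-0.15, 0, 0.02) [-0.72  0.39 -1.22 -0.44  0.47 -0.82]
1 (-0.12, 0, 0.01) [-0.64  0.44 -1.18 -0.49  0.44 -0.75]
1 (-0.04, 0, 0.1) [-0.48  0.25 -0.96 -0.14  0.37 -0.59]
1 (0.03, 0, 0.045) [-0.38  0.46 -0.86 -0.28  0.33 -0.5 ]
3.0583 (array([ 0.44114243, -0.10274122,  0.24993184]), array([ 0.68832759, -0.35833443,  0.29131549, -0.55940759]))
```

View pics/w1.png

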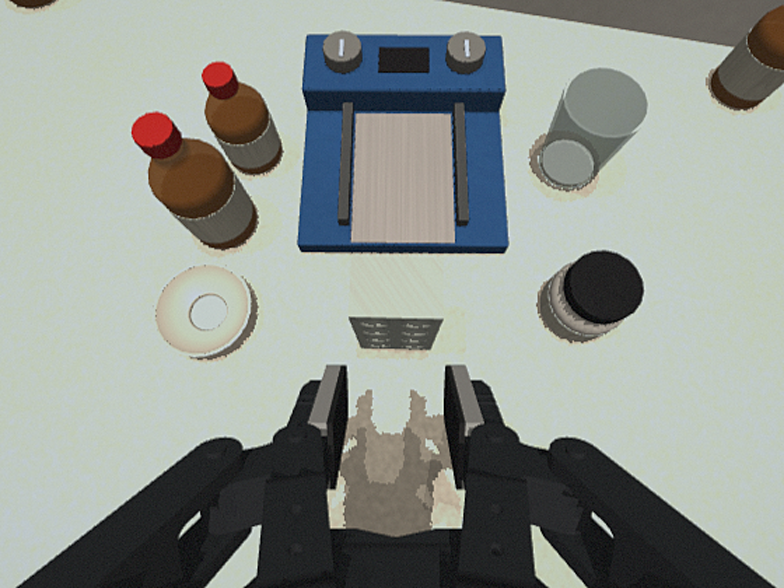

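```bash
python3 - <<'E'
from h import *
d=np.load("pose1.npz"); pose=(d["p"],d["q"])
for n,u,v,z in [("PFL",299,246,.02),("PFR",508,246,.02),("housL0",305,109,.02),("housR0",503,109,.02),("housBL",306,36,.05),("housBR",501,36,.05),("bkL",349,317,.12),("bkR",442,319,.12),("ftL",363,348,0),("ftR",430,350,0)]:
    print(n,np.round(ray("wrist",(u/1.4,v/1.4),z,pose),4))
E
```

```text
PFL [0.5686 0.0154 0.02  ]
PFR [ 0.6088 -0.1763  0.02  ]
housL0 [0.7174 0.0497 0.02  ]
housR0 [ 0.7594 -0.1505  0.02  ]
housBL [0.7799 0.0596 0.05  ]
housBR [ 0.8204 -0.133   0.05  ]
bkL [ 0.4895 -0.0617  0.12  ]
bkR [ 0.5009 -0.1227  0.12  ]
ftL [ 0.49   -0.0628  0.    ]
ftR [ 0.5009 -0.1236  0.    ]
```

```bash
cat >> h.py <<'E'
O,YAW=(.588,-.0805),.204
W,Q,f,l=setplate(O,YAW)
def px(): 
    d=bot.read_position()-W(0,0,0); return np.round([d@f,d@l,d[2]],4)
def F(): 
    v=np.array(bot.read_ft_force()); return np.round([v@f,v@l,v[2]],1)
E
python3 - <<'E'
from h import *
bot.move_pose(W(-.145,.006,.06),Q)
bot.move_linear(W(-.145,.006,.025),speed=.1)
print(F()); h=bot.move_linear(W(-.145,.006,-.004),speed=.015,until_force=3); p=px(); print(h,p,F())
z=p[2]+.003
bot.move_linear(W(p[0],.006,z),speed=.05)
print(px(),F(),bot.read_clock())
h=bot.move_linear(W(-.075,.006,z),speed=.03,until_force=12); print(h,px(),F(),bot.read_clock())
pose=(bot.read_position(),bot.read_tool_rot()); im=bot.camera("wrist"); np.savez("pose2.npz",p=pose[0],q=pose[1])
cv2.imwrite("pics/w2.png",cv2.resize(im[:,:,::-1],(784,588),interpolation=cv2.INTER_CUBIC))
E
```

```text
[ 0.6 -0.4 -0.2]
True [-0.1448  0.0059  0.0037] [-3.2 -0.   8.4]
[-0.1447  0.0059  0.0068] [-0.3 -0.6 -0.3] 5.9083
False [-0.0751  0.0061  0.0066] [-2.1 -0.  -1.5] 8.3833
```

View pics/w2.png

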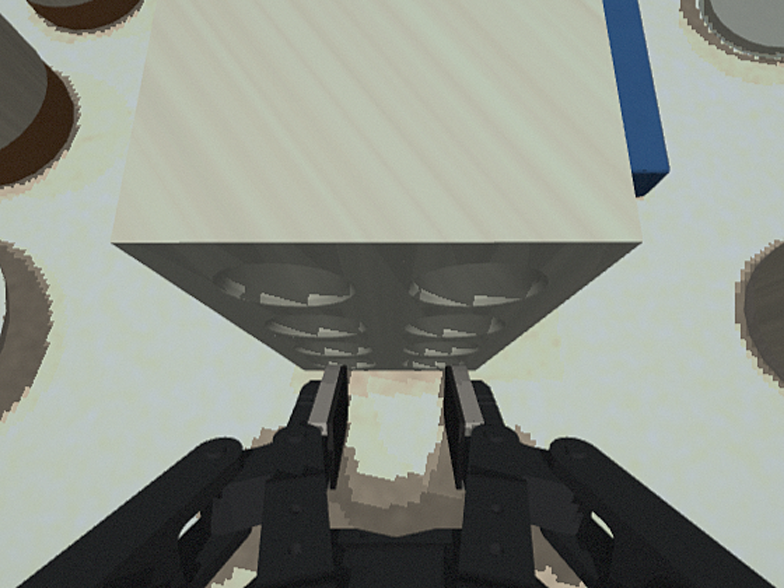

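```bash
python3 - <<'E'
from h import *
z=.0066
h=bot.move_linear(W(-.040,.006,z),speed=.025,until_force=9); print(h,px(),F(),bot.read_clock())
bot.wait(.1); print(px(),F())
pose=(bot.read_position(),bot.read_tool_rot()); im=bot.camera("wrist"); np.savez("pose3.npz",p=pose[0],q=pose[1]); cv2.imwrite("pics/w3.png",im[:,:,::-1])
im=bot.camera("scene")[120:220,160:310]; cv2.imwrite("pics/s3.png",cv2.resize(im[:,:,::-1],None,fx=5,fy=5,interpolation=cv2.INTER_CUBIC))
E
```

```text
True [-0.0467  0.0065  0.0059] [-0.1  0.2 -0.1] 9.5
[-0.0469  0.0067  0.0057] [ 0.3 -0.6  0.1]
```

View pics/s3.png

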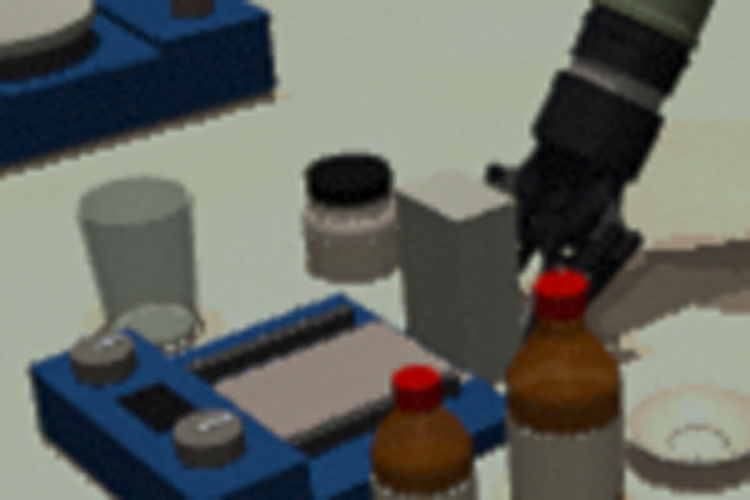

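```bash
python3 - <<'E'
from h import *
z=.0066
h=bot.move_linear(W(-.036,.006,z),speed=.008,until_force=9); print(h,px(),F())
x=px()[0]
# retreat, rise, approach high on the back face
bot.move_linear(W(x-.03,.006,.012),speed=.1)
bot.move_linear(W(x-.03,.006,.088),speed=.15)
h=bot.move_linear(W(x+.01,.006,.088),speed=.03,until_force=2.0); print(h,px(),F(),bot.read_clock())
im=bot.camera("side")[130:230,180:330]; cv2.imwrite("pics/s4.png",cv2.resize(im[:,:,::-1],None,fx=5,fy=5,interpolation=cv2.INTER_CUBIC))
E
```

```text
True [-0.0468  0.0073  0.0044] [ 0.  -0.1  0.1]
True [-0.0463  0.0061  0.0876] [-2.1 -1.2  0.2] 12.425
```

View pics/s4.png

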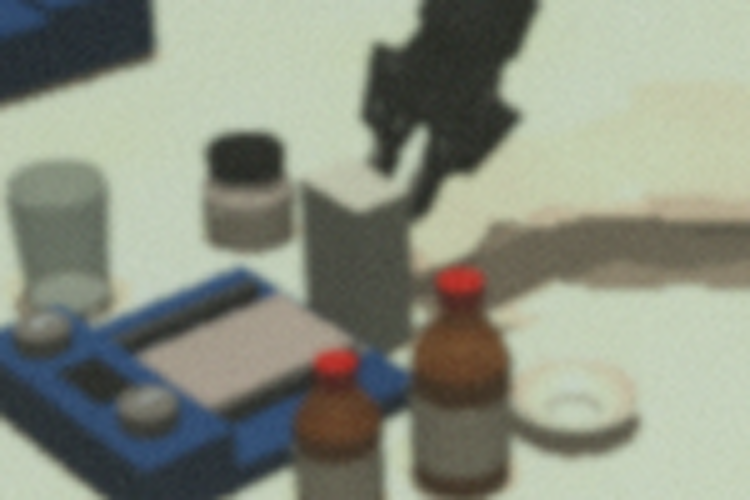

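```bash
python3 - <<'E'
from h import *
for x in (-.03,-.018,-.008,.0,.008,.014):
    h=bot.move_linear(W(x,.006,.090),speed=.03,until_force=15); print(h,px(),F())
    if h: break
bot.wait(.3)
im=bot.camera("side")[130:230,180:330]; cv2.imwrite("pics/s5.png",cv2.resize(im[:,:,::-1],None,fx=5,fy=5,interpolation=cv2.INTER_CUBIC)); print(bot.read_clock())
E
```

```text
False [-0.0298  0.006   0.09  ] [-1.   0.2  0.1]
False [-0.0179  0.0061  0.0899] [-0.3 -0.1  0. ]
False [-0.0079  0.0061  0.0899] [ 0.2 -0.3 -0.3]
False [0.0002 0.006  0.09  ] [ 0.2 -0.7  0.3]
False [0.0082 0.0061 0.09  ] [ 0.1 -0.6 -0.1]
False [0.0142 0.006  0.09  ] [ 1.3 -0.8  0.2]
15.7583
```

View pics/s5.png

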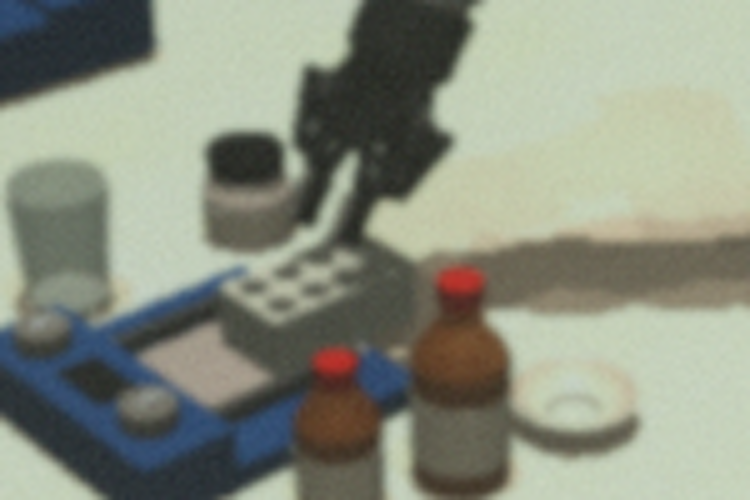

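```bash
python3 - <<'E'
from h import *
bot.move_linear(W(-.03,.006,.13),speed=.15)
bot.move_linear(W(-.12,.006,.15),speed=.15)
pose=(bot.read_position(),bot.read_tool_rot()); im=bot.camera("wrist"); np.savez("pose6.npz",p=pose[0],q=pose[1])
cv2.imwrite("pics/w6.png",cv2.resize(im[:,:,::-1],(784,588),interpolation=cv2.INTER_CUBIC)); print(bot.read_clock())
E
```

```text
17.125
```

View pics/w6.png

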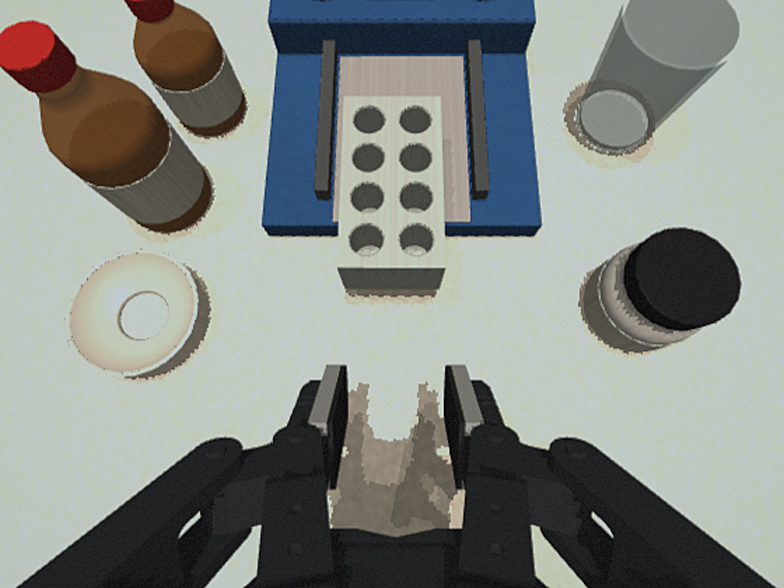

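```bash
python3 - <<'E'
from h import *
bot.move_linear(W(-.10,.008,.036),speed=.15)
h=bot.move_linear(W(.012,.008,.036),speed=.04,until_force=15); print(h,px(),F())
h=bot.move_linear(W(.04,.008,.036),speed=.02,until_force=10); print(h,px(),F())
h=bot.move_linear(W(.045,.008,.036),speed=.008,until_force=10); print(h,px(),F())
bot.wait(.1); print(px(),F())
bot.move_linear(W(-.06,.008,.06),speed=.15)
bot.move_linear(W(-.06,.008,.16),speed=.15)
pose=(bot.read_position(),bot.read_tool_rot()); im=bot.camera("wrist"); np.savez("pose7.npz",p=pose[0],q=pose[1])
cv2.imwrite("pics/w7.png",cv2.resize(im[:,:,::-1],(784,588),interpolation=cv2.INTER_CUBIC)); print(bot.read_clock())
E
```

```text
False [0.0119 0.008  0.036 ] [-2.8  0.6 -1.5]
True [0.0271 0.0085 0.035 ] [-0.2  0.4 -0.1]
True [0.027  0.0093 0.033 ] [ 0.1 -0.   0.8]
[0.0269 0.0094 0.0328] [ 0.4 -0.2 -0.1]
24.4583
```

View pics/w7.png

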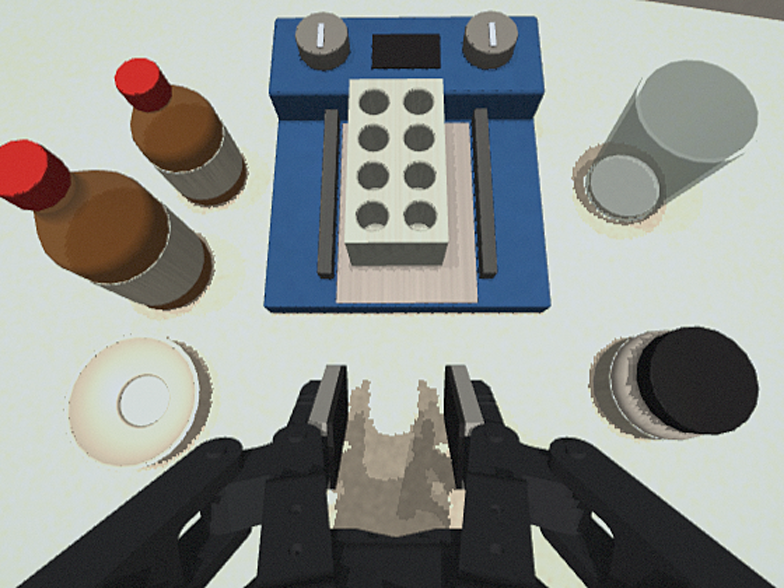

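```bash
python3 - <<'E'
from h import *
d=np.load("pose7.npz"); pose=(d["p"],d["q"])
for n,u,v,z in [("footL",345,242,.064),("footR",448,242,.064),("foot bottom",395,264,.02),("edge",408,307,.02)]:
    r=ray("wrist",(u/1.4,v/1.4),z,pose)-W(0,0,0); print(n,np.round([r@f,r@l],4))
bot.close_job()
E
```

```text
footL [0.032 0.039]
footR [ 0.0315 -0.024 ]
foot bottom [0.033  0.0087]
edge [ 0.0016 -0.0001]
the job is handed in; nothing more can be done
```

The block is lying on the heating plate with its wells up, pushed fully against the control housing, and the job is handed in. I slid it upright to the plate's front edge, tipped it over the edge by pushing high on its back face, then pushed its foot end home. It was never gripped or lifted.

**Fully home:** the final push stopped firmly twice at the same spot. The tool travelled 73.7 mm from the stop at the front edge to that stop; 74 mm was expected.

**Last picture:** the foot end is about 31 mm past the front edge, where 30 mm means fully home. The block is square to within about 0.5° and about 8 mm off the middle line, clear of both side lips. The bottles, jar, beaker and dish are standing where they were. I didn't check the glove carton separately, but the arm never worked near it.

**Limits:** the clock read about 24.5 s of the allowed 51 s. Every push stopped on a low force change, 15 N at most.

**Disagreement:** at both stops the tool was about 4 mm further forward than I had computed. I put this down to error in the fingertip and plate-position estimates. It cancels out of the 73.7 mm travel figure.

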